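Press the splined gear home in the gear unit and hold it

TASK

On the small gear unit, turn the black bar handle clockwise until the keeper clicks past its detent and leaves the socket free. Then take the white gear out of its wooden nest by its steel hub, turn it until the splines of its stub mesh with the cross-shaped socket, push it fully home against the spring and keep pressing: finish while still holding the gear down flat on the socket rim, so that the clip could be fitted. Leave the two small bottles and the spare brass gear where they are.

Things in the scene. Friction and masses are not known exactly. Their poses are not given: they have to be found in the camera images.
- unit: Gear unit, fixed to the bench: grey housing 130 mm along x, 190 mm along y, 45 mm high; origin at the centre of its underside, z up. Socket centre at y = +40 mm, keeper axis at y = -40 mm (x = 0 for both). Its place and yaw change, and it may change sides with the nest.
- socket (a point): Centre of the top rim of the splined socket, 71 mm above the bench; z up. The socket is an aluminium block 40 x 40 mm, 26 mm high, on the grey housing. In its top is a cross-shaped slot 26 mm deep: two grooves along this frame's x and y, each 8 mm wide and 28 mm long, crossing at the centre; the same every quarter turn. A spring plunger sits inside.
- keeper (a joint): Swing keeper, rad: a flat steel bar 14 mm wide, 85 mm long, its top 11 mm above the rim. 0: shut, it points along the unit's +y over the socket, 4 mm above the rim. Grows clockwise seen from above to the stop at 1.4 (open, pointing about along the unit's +x). A sprung detent resists with up to 0.15 N m from about 0.66, strongest before 1.0; past 1.0 it pushes the keeper on to about 1.35.
- keeper_grip (a point): Centre of the keeper's black bar handle, on its vertical turning axis, 99 mm above the bench; z up. The handle is 44 mm long along this frame's y (the keeper bar's direction), 14 mm thick along x, 30 mm high (15 mm above and below this point); a collar 30 mm across lies just below it, on a 48 mm disc. The frame turns with the keeper.
- plunger (a joint): Brass spring plunger in the middle of the socket, m; 0 = up, top 12 mm below the rim; grows as it is pushed down. Pushes back with 4 N at 0 and 9.6 N at 0.008, where a gear fully home holds it; let go, the gear rises 8 mm.
- gear_hub (a point): Centre of the gear's steel hub, a square post 24 x 24 mm, 44 mm high (22 mm above and below), faces along this frame's x and y; z up. It stands on the white toothed disc, 58 mm across, 10 mm thick. Under the disc is the splined stub, a cross of two wings along this frame's x and y, 26 mm from end to end, 6 mm thick, 20 mm long, the last 3 mm tapered to a V.
- gear_seat (a point): Centre of the underside of the gear's white disc, the face that lands on the socket rim; 32 mm below gear_hub, same axes. The stub reaches 20 mm below it. Home is this point at socket.
- gear: The loose gear as a whole, 0.09 to 0.18 kg; origin and axes as gear_seat. At the start its disc rests on the nest, its stub in the hole.
- nest: Wooden nest, a fixed block 80 x 80 mm, 30 mm high, with a through hole of 33 mm diameter in the middle; origin at the centre of its underside.
- bottle1_mid (a point): Middle of a small clear bottle with black cap, 34 mm in diameter, 75 mm high, standing; a bystander.
- bottle2_mid (a point): Middle of a second such bottle; a bystander.
- spare_mid (a point): Middle of a spare brass gear, 50 mm in diameter, 12 mm thick with a 16 mm hub 22 mm high, lying on the bench; a bystander.
Not all that is in view belongs to the job. There is more than one size of the gear; the job needs the smallest.

How it is judged:
By the outcome, as a careful person would: the job done as asked, in the order asked, and still so for the second after the job is handed in, while the arm keeps its last pose, push and grip.
It also fails if it takes over 54 s, if anything falls off the work surface, if the arm or the gripper's body presses on something with over 40 N, if the wrist force passes 120 N, or if a joint passes its speed limit or range.

ROBOT

A 6-joint arm with a two-finger parallel gripper is mounted at the origin on the work surface. World frame = base frame: x ahead of the robot, y to its left, z up, the work surface at z = 0. Lengths are in m, angles in rad, forces in N, time in s.
With the tool pointing down it reaches from about 0.325 to 0.925 m from the base axis. Payload 3.1 kg.
Tool frame: the origin (TCP) lies at the very end of the fingers, on their centre line; the grasp point (between the pads) lies 19 mm behind it; x points along the fingers, y is the direction in which the jaws open and shut, and the axes are right-handed (so a half turn about x gives the same grasp; the last joint's range is limited). The gripper opens to 85 mm and grips with 20 to 120 N. Pads are 22 mm wide; open, the fingers measure 114 mm over their backs; the gripper's body (76 mm by 85 mm) begins 54 mm behind the grasp point. The pads swing forward as they close: fully open they stand 13 mm farther back than shut.
Start: joints at [-1.288, 0.217, 1.613, -0, 1.311, -0.112], TCP at [0.24, -0.577, 0.231] pointing down, gripper open.
Joint ranges: [-2.75, 2.75], [-0.78, 2.1], [0.31, 2.55], [-1.13, 4.27], [0.13, 2.63], [-2.58, 2.58]. Speed limits (rad/s): [2.79, 2.79, 3.14, 3.14, 3.14, 3.14].

INTERFACE

Orientations are given as a unit quaternion [x, y, z, w].
In Python, from plant import * gives the robot as it stands.
- The arm moves only by the shell command python3 -m jog 'ROWS'. ROWS is JSON, a list of rows, each an object with "rotation": the turn, a rotation vector about the tool's x, y, z in rad, a list of three; "dp": the shift along the tool's x, y, z in cm, a list of three; "jaw": the closure, from 0 (fully open) to 1 (shut). In form: [{"rotation": [rx, ry, rz], "dp": [x, y, z], "jaw": jaw}, ...]. A call has exactly 5 rows; each row is the pose to reach, as a shift and turn from the pose commanded when the call began, along the tool's axes at that moment; what a row does not reach only later rows make up. A row lasts 1/8 s, in which the tool goes at most 62.5 mm and 10.7 degrees, less where a joint would pass 70% of its speed; a pose out of reach is approached as far as the arm can. A call with a gripper value outside its range is refused whole. The fingers move at their own pace and stop on an object; the grip force is fixed at half the most. Time passes only in rows, so rows that repeat a pose let the fingers close, or fill a call up. It gives the time, the measured TCP pose, the force and the opening at its end, in the units of the state.
- observe(): the state, without advancing time (a new reading comes with each control period).
- read_camera(name): name is "scene" or "top" or "wrist"; returns a dict with "image" (384x512x3 uint8, red, green, blue), "fx", "fy", "cx", "cy" (pixels), "R" (3x3) and "t" (3): a world point X has camera coordinates R X + t; the wrist camera has in their place "T_tool_cam" (4x4, takes a point from camera to tool coordinates, whose origin is the TCP and whose axes are the tool frame's). Camera axes: x right, y down, z forward; pixel columns grow to the right and rows downward; lengths in m; the calibration is good to about 2 mm. A picture is of the moment at which its call begins: read the wrist's pose just before it. There is no depth.
- sign_off(): hands the job in, once; it reports no verdict.
Trained networks look in the newest picture that a camera, given by its name, has taken for a name from the list of things; names that differ only in an ending like _2 or _b are one class to them, and where a whole thing is asked for, a point or a joint stands for the part that bears it (a point fixed in the world has none). Each returns a list of dicts, best first, with "confidence" (0 to 1); they miss things now and then, are a little off and sometimes report something else, mostly with a low value. They report only what shows in the picture. A call takes as long as a camera call. They do not tell look-alikes from the thing itself.
- spot_in(query, camera): "bbox" ([centre column, centre row, width, height] in pixels, round what is visible of it).
- silhouettes(query, camera): "region" (384x512 bool, what is visible of it) and "bbox" ([centre column, centre row, width, height] in pixels, round what is visible of it).
The state is a dict: "clock": time; "q": joint angles; "dq": joint speeds; "effort": joint torques, N m; "position": TCP position; "ee_rot": TCP orientation; "force": force on the tool from outside, world axes, zero at the start; "ft_torque": the same for the moment, N m; "gripper_width": opening from 0.0 (shut) to 1.0 (fully open).
Only numpy, scipy, OpenCV 4.12 (cv2) and the standard library are available. Lean on these libraries where they do the work, as an engineer would, in place of code of your own. Each camera call takes 0.05 s, during which the arm holds its last target.

## Working session

There is one attempt and no reset: what is moved stays moved. The work goes in short steps, Python scripts to look and compute and a shell command to move; the robot and the scene stay as the last step left them, time stands still between calls to the robot, and variables do not carry over. Pictures are saved under pics/ and viewed, and the job is handed in when it is done.

```bash
ls; mkdir -p pics; python3 - <<'E'
from plant import *
import cv2
s=observe(); print({k:(v if not hasattr(v,'tolist') else v.tolist()) for k,v in s.items()})
for n in ["scene","top"]:
    c=read_camera(n); cv2.imwrite(f"pics/{n}0.png",cv2.resize(c["image"][:,:,::-1],(800,600),interpolation=cv2.INTER_CUBIC))
    print(n,c["fx"],c["fy"],c["cx"],c["cy"],c["R"],c["t"])
E
```

```text
pics
{'clock': 0.0, 'q': [-1.2882096475066527, 0.2177812527716505, 1.6149563593865555, -2.7627259580279223e-05, 1.3112831363956166, -0.11216733555053128], 'dq': [0.0010885301332150574, -0.0004174417708748838, -0.0006958538127797769, 0.0003046698565718461, -0.0008275719474278724, 0.0006890625196977988], 'effort': [-0.0009960682655218989, -39.68499541282654, -30.3853440284729, -0.00024232821488112677, 0.009751549805514514, 6.449079990034079e-06], 'position': [0.2401634094368903, -0.5761212454846073, 0.22993985381795404], 'ee_rot': [-0.6932943490595807, -0.13951909527170114, 0.6934592771430096, -0.1378100089286442], 'force': [-0.006055580225491381, -0.298019223863645, -0.09218058243759762], 'ft_torque': [-0.04058063380386828, 0.01941850732922693, 0.016195061139240168], 'gripper_width': 0.9996087497847214}
scene 371.34656004107495 371.34656004107495 251.9447046308945 197.0122718384201 [[-0.77148458  0.63584654  0.0225989 ]
 [ 0.33815735  0.43986202 -0.83196816]
 [-0.53894447 -0.63420863 -0.55436294]] [ 0.41242685 -0.14749259  1.17452731]
top 368.934501862739 368.934501862739 252.14585856460363 190.4648018682479 [[-0.01175388 -0.99992858  0.00216524]
 [-0.97474724  0.01097491 -0.22304118]
 [ 0.22300148 -0.00473216 -0.97480662]] [0.0376553  0.57341202 0.68328049]
```

View pics/scene0.png

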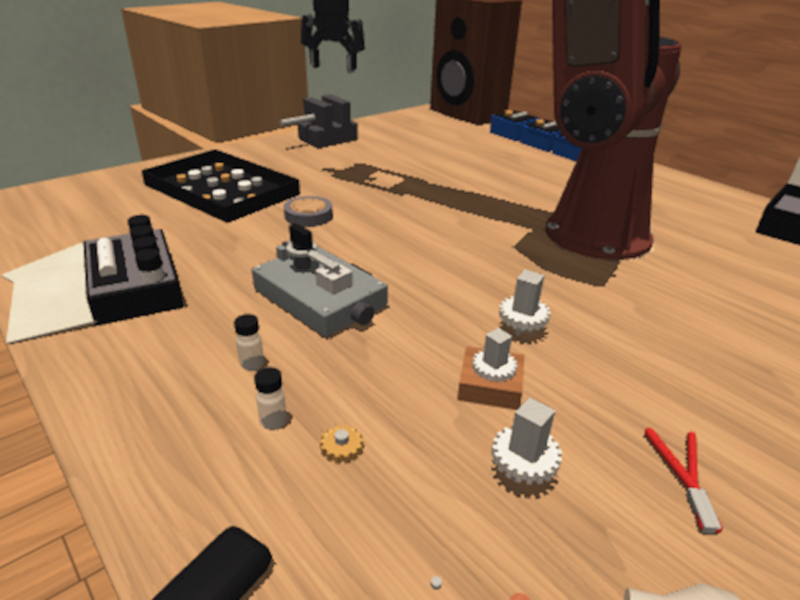

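View pics/top0.png

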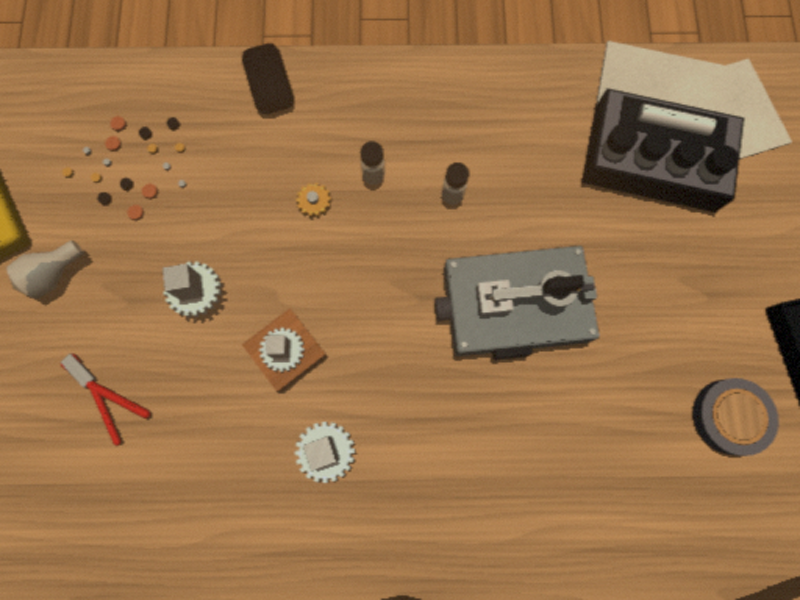

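Candidate white gears in the 800x600 top picture: (192,290) is large, (325,453) is medium and on the bench, and (281,347) is the smallest and sits in the wooden nest. The last one fits the description. I'll enlarge it, and the unit, to confirm.

```bash
cat > h.py <<'E'
import numpy as np, cv2, pickle
from scipy.spatial.transform import Rotation as Rot
def P(c,X): 
    p=np.asarray(c["R"])@np.asarray(X,float)+np.asarray(c["t"]); return np.array([c["fx"]*p[0]/p[2]+c["cx"],c["fy"]*p[1]/p[2]+c["cy"]])
def back(c,u,v,z):
    R=np.asarray(c["R"]);o=-R.T@np.asarray(c["t"]);d=R.T@np.array([(u-c["cx"])/c["fx"],(v-c["cy"])/c["fy"],1.]);return o+d*(z-o[2])/d[2]
def crop(c,u,v,w,h,f,name):
    u0=int(u-w/2);v0=int(v-h/2);im=c["image"][max(v0,0):v0+h,max(u0,0):u0+w,::-1]
    cv2.imwrite(name,cv2.resize(im,None,fx=f,fy=f,interpolation=cv2.INTER_CUBIC)); print(name,"orig",max(u0,0),max(v0,0),"f",f)
def wristcam(c,s):
    T=np.eye(4);T[:3,:3]=Rot.from_quat(s["ee_rot"]).as_matrix();T[:3,3]=s["position"]
    W=np.linalg.inv(T@np.asarray(c["T_tool_cam"]));c=dict(c);c["R"]=W[:3,:3];c["t"]=W[:3,3];return c
def move(s,Xw,yaw=None):
    "tool-frame dp in cm to world point"
    R=Rot.from_quat(s["ee_rot"]).as_matrix();return R.T@(np.asarray(Xw)-s["position"])*100
E
python3 - <<'E'
from plant import *; from h import *
d={n:read_camera(n) for n in ["top","scene"]}
for n in d:
    for q in ["gear_hub","gear","nest","keeper","keeper_grip","socket","unit","bottle1_mid","spare_mid"]:
        print(n,q,[(np.round(x["bbox"],1).tolist(),round(float(x["confidence"]),2)) for x in spot_in(q,n)[:4]])
pickle.dump(d,open("d0.pkl","wb"))
crop(d["top"],180,222,70,60,10,"pics/t_nest.png");crop(d["top"],332,192,120,84,6.6,"pics/t_unit.png")
E
```

```text
top gear_hub [([124.2, 185.9, 33.5, 32.3], 0.92), ([344.5, 187.3, 58.6, 25.4], 0.7), ([179.6, 223.1, 23.1, 21.1], 0.68), ([208.1, 291.5, 40.3, 34.6], 0.57)]
top gear [([125.2, 185.5, 33.2, 35.0], 0.96), ([181.2, 223.6, 24.6, 26.7], 0.61)]
top nest [([182.6, 224.2, 52.8, 54.7], 0.82), ([328.2, 193.9, 103.6, 71.9], 0.54)]
top keeper [([343.9, 184.8, 59.2, 20.6], 0.67)]
top keeper_grip [([344.1, 185.9, 55.6, 21.6], 0.72)]
top socket [([332.1, 194.4, 107.4, 72.5], 0.84), ([181.4, 223.3, 27.0, 31.2], 0.69)]
top unit [([330.3, 192.8, 106.4, 72.5], 0.94)]
top bottle1_mid [([291.9, 117.3, 12.8, 22.5], 0.71)]
top spare_mid [([203.4, 131.5, 22.1, 22.6], 0.85)]
scene gear_hub [([334.0, 193.1, 31.6, 39.2], 0.88), ([316.3, 227.9, 25.8, 29.0], 0.6), ([338.3, 283.7, 43.2, 56.2], 0.56)]
scene gear [([316.4, 226.5, 31.9, 36.0], 0.93), ([334.1, 281.1, 45.2, 55.3], 0.82), ([336.1, 195.8, 30.7, 40.1], 0.76), ([203.2, 181.2, 86.3, 76.8], 0.24)]
scene nest [([314.7, 241.7, 40.8, 37.0], 0.94)]
scene keeper [([199.5, 157.9, 35.8, 27.6], 0.82), ([205.8, 180.2, 88.1, 74.9], 0.18)]
scene keeper_grip [([201.1, 157.6, 35.2, 33.2], 0.85), ([312.9, 241.5, 39.3, 39.2], 0.48)]
scene socket [([204.9, 178.6, 90.4, 72.1], 0.93)]
scene unit [([203.8, 180.9, 86.7, 67.9], 0.86)]
scene bottle1_mid [([157.2, 218.6, 18.3, 40.2], 0.89)]
scene spare_mid [([215.9, 284.6, 25.4, 27.0], 0.94), ([159.4, 219.1, 19.5, 40.6], 0.34)]
pics/t_nest.png orig 145 192 f 10
pics/t_unit.png orig 272 150 f 6.6
```

View pics/t_nest.png

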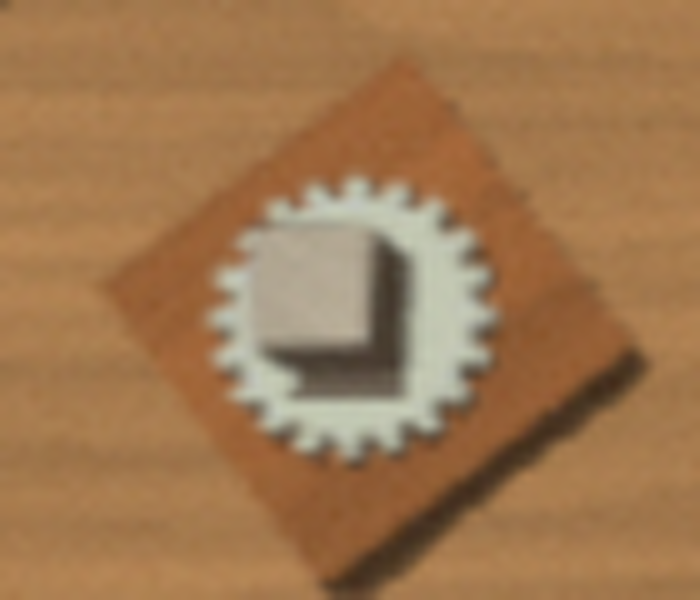

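View pics/t_unit.png

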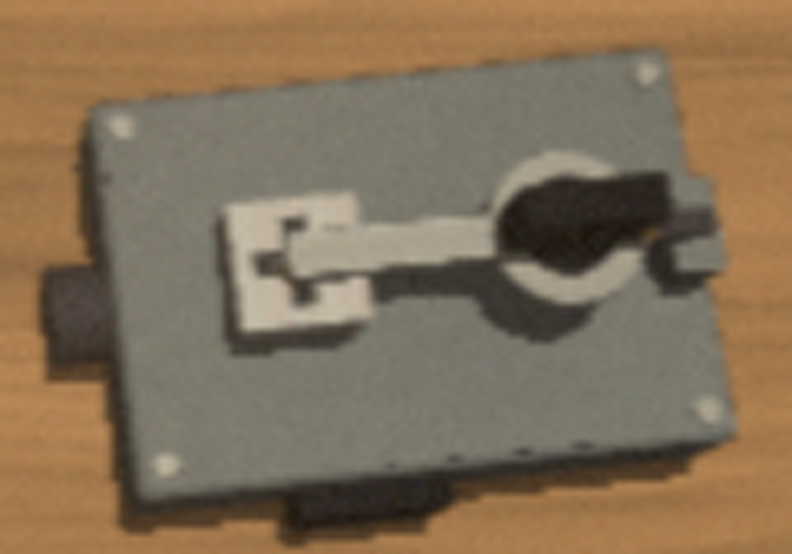

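The crop confirms it: the smallest white gear sits in the nest, with its hub top centre at crop (313,285). The unit crop shows the socket at left (298,262), the keeper lying over it, and the handle at right (585,215). Next I'll compute the poses.

```bash
python3 - <<'E'
from h import *
d=pickle.load(open("d0.pkl","rb"));c=d["top"]
def px(p,f,o): return (np.array(p)+.5)/f-.5+np.array(o)
U=[(92,105),(660,50),(733,435),(138,498)]
W=np.array([back(c,*px(p,6.6,(272,150)),.045)[:2] for p in U])
M=np.array([(.065,.095),(.065,-.095),(-.065,-.095),(-.065,.095)])
A=M-M.mean(0);B=W-W.mean(0)
th=np.arctan2((A[:,0]*B[:,1]-A[:,1]*B[:,0]).sum(),(A*B).sum());R=np.array([[np.cos(th),-np.sin(th)],[np.sin(th),np.cos(th)]])
print("unit",W.mean(0),"yaw",th,"res mm",np.round((B-A@R.T)*1e3,1))
print("socket",W.mean(0)+R@[0,.04],"keeper",W.mean(0)+R@[0,-.04])
S=[(222,205),(352,190),(372,320),(240,335)]
Ws=np.array([back(c,*px(p,6.6,(272,150)),.071)[:2] for p in S]);print("socket from corners",Ws.mean(0),np.linalg.norm(Ws-np.roll(Ws,1,0),axis=1))
H=[(252,227),(377,225),(374,346),(256,347)]
Wh=np.array([back(c,*px(p,10,(145,192)),.084)[:2] for p in H]);e=Wh[0]-Wh[1]
print("hub",Wh.mean(0),np.linalg.norm(Wh-np.roll(Wh,1,0),axis=1),"edge yaws",[np.degrees(np.arctan2(*(Wh[i]-Wh[(i+1)%4])[::-1])) for i in range(4)])
print("disc",back(c,*px((352,320),10,(145,192)),.040))
N=[(402,58),(640,345),(328,590),(105,287)]
Wn=np.array([back(c,*px(p,10,(145,192)),.030)[:2] for p in N]);print("nest",Wn.mean(0),np.linalg.norm(Wn-np.roll(Wn,1,0),axis=1))
c=d["scene"]; 
g=lambda x,y,z:np.round(P(c,(x,y,z))*800/512)
u=W.mean(0);k=u+R@[0,-.04];s=u+R@[0,.04]
print("scene proj: sock",g(*s,.071),"handle top",g(*k,.114),"hubtop",g(*Wh.mean(0),.084))
for m in M: print(g(*(u+R@m),.045))
E
```

```text
unit [ 0.57690815 -0.13772452] yaw 0.09066272473652107 res mm [[-1.3 -3. ]
 [-2.1  2.4]
 [ 1.9  2. ]
 [ 1.5 -1.4]]
socket [ 0.57328661 -0.0978888 ] keeper [ 0.5805297  -0.17756023]
socket from corners [ 0.57334339 -0.09843175] [0.0408372  0.04035702 0.04096912 0.04046851]
hub [0.51206042 0.17929978] [0.02349338 0.02427943 0.02361868 0.02275818] edge yaws [np.float64(90.27449008279623), np.float64(0.34207945897544384), np.float64(-90.16975037637641), np.float64(-175.94312904157576)]
disc [0.51145579 0.18038514 0.04      ]
nest [0.51325632 0.17883241] [0.07724578 0.08000885 0.0802722  0.07955515]
scene proj: sock [335. 271.] handle top [301. 229.] hubtop [498. 335.]
[325. 317.]
[251. 268.]
[314. 243.]
[390. 285.]
```

```bash
python3 - <<'E'
from plant import *; from h import *
s=observe();R=Rot.from_quat(s["ee_rot"]).as_matrix();print(np.round(R,3))
yaw=np.arctan2(R[1,1],R[0,1]);k=yaw-(s["q"][0]-s["q"][5]);print("tool y yaw",yaw,"const",k)
kp=np.array([.5805,-.1776]);so=np.array([.5733,-.0981])
for n,p,t in [("keep",kp,.09),("keepend",kp,.09-1.4),("hub",np.array([.512,.1798]),0.),("sock",so,.09)]:
    q1=np.arctan2(p[1],p[0])
    for m in range(-4,5):
        yt=t+m*np.pi/2
        if n[:4]=="keep" and m%2: continue
        q6=q1-(yt-k);
        if abs(q6)<2.58: print(n,m,"q6",round(q6,2),"rot about tool x",round(-(yt-yaw),3))
print("dp to above keeper z.20",move(s,[*kp,.20]),"wrist T",read_camera("wrist")["T_tool_cam"])
E
```

```text
[[ 0.     0.385 -0.923]
 [-0.    -0.923 -0.385]
 [-1.     0.     0.   ]]
tool y yaw -1.1760490304336688 const -1.326058727268986e-06
keep 0 q6 -0.39 rot about tool x -1.266
keepend 0 q6 1.01 rot about tool x 0.134
keepend 2 q6 -2.13 rot about tool x -3.008
hub -1 q6 1.91 rot about tool x 0.395
hub 0 q6 0.34 rot about tool x -1.176
hub 1 q6 -1.23 rot about tool x -2.747
sock -1 q6 1.31 rot about tool x 0.305
sock 0 q6 -0.26 rot about tool x -1.266
sock 1 q6 -1.83 rot about tool x -2.837
dp to above keeper z.20 [  3.13109226 -23.78454511 -46.75140661] wrist T [[ 3.08232980e-04 -3.15805393e-01  9.48823935e-01 -1.43465639e-01]
 [ 9.99999944e-01 -2.73509765e-05 -3.33961378e-04 -1.33568117e-03]
 [ 1.31418065e-04  9.48823984e-01  3.15805366e-01 -8.03527048e-02]
 [ 0.00000000e+00  0.00000000e+00  0.00000000e+00  1.00000000e+00]]
```

```bash
python3 -m jog '[{"rotation":[-0.17,0,0],"dp":[0.3,-2.8,-5.4],"jaw":0},{"rotation":[-0.34,0,0],"dp":[0.6,-5.6,-10.8],"jaw":0},{"rotation":[-0.51,0,0],"dp":[0.9,-8.3,-16.3],"jaw":0},{"rotation":[-0.68,0,0],"dp":[1.2,-11.1,-21.8],"jaw":0},{"rotation":[-0.85,0,0],"dp":[1.5,-13.8,-27.2],"jaw":0}]'
cat > to.py <<'E'
import sys
from plant import *; from h import *
# usage: to.py x y z yaw : remaining dp/rot
x,y,z,t=map(float,sys.argv[1:5]);s=observe();R=Rot.from_quat(s["ee_rot"]).as_matrix();yaw=np.arctan2(R[1,1],R[0,1])
print("t",s["clock"],"pos",np.round(s["position"],4),"yaw",round(yaw,4),"tilt",np.round(R[:,0],4),"F",np.round(s["force"],1),"w",round(s["gripper_width"],3))
print("dp",np.round(move(s,[x,y,z]),2),"rot",round(-(t-yaw),3))
E
python3 to.py .5805 -.1776 .2 .09
```

```text
clock: 1.78
position: [0.4396, -0.3434, 0.2165]
ee_rot: [0.573, 0.413, -0.573, 0.414]
force: [1.1, -0.3, -0.4]
gripper_width: 0.997
t 1.775 pos [ 0.4396 -0.3434  0.2165] yaw -0.3206 tilt [ 7.e-04 -6.e-04 -1.e+00] F [ 1.1 -0.3 -0.4] w 0.997
dp [  1.65   8.15 -20.18] rot -0.411
```

```bash
python3 -m jog '[{"rotation":[-0.12,0,0],"dp":[0.4,2,-5],"jaw":0},{"rotation":[-0.24,0,0],"dp":[0.8,4,-10.5],"jaw":0},{"rotation":[-0.36,0,0],"dp":[1.2,6.2,-15.5],"jaw":0},{"rotation":[-0.41,0,0],"dp":[1.6,8.1,-20.2],"jaw":0},{"rotation":[-0.41,0,0],"dp":[1.6,8.1,-20.2],"jaw":0}]'
python3 to.py .5805 -.1776 .2 .09
python3 - <<'E'
from plant import *; from h import *
s=observe();c=wristcam(read_camera("wrist"),s);pickle.dump(c,open("w1.pkl","wb"))
cv2.imwrite("pics/w1.png",cv2.resize(c["image"][:,:,::-1],(800,600),interpolation=cv2.INTER_CUBIC))
f=800/512
for n,p in [("handle top",(.5805,-.1776,.114)),("socket",(.5733,-.0981,.071)),("tcp",s["position"])]: print(n,np.round(P(c,p)*f))
E
```

```text
clock: 2.4
position: [0.5814, -0.1765, 0.1999]
ee_rot: [0.478, 0.522, -0.477, 0.522]
force: [0.0, -0.8, -0.3]
gripper_width: 1.002
t 2.4 pos [ 0.5814 -0.1765  0.1999] yaw 0.0889 tilt [ 1.e-04  8.e-04 -1.e+00] F [ 0.  -0.8 -0.3] w 1.002
dp [-0.01 -0.1   0.1 ] rot -0.001
handle top [402. 308.]
socket [401. 145.]
tcp [405. 391.]
```

View pics/w1.png

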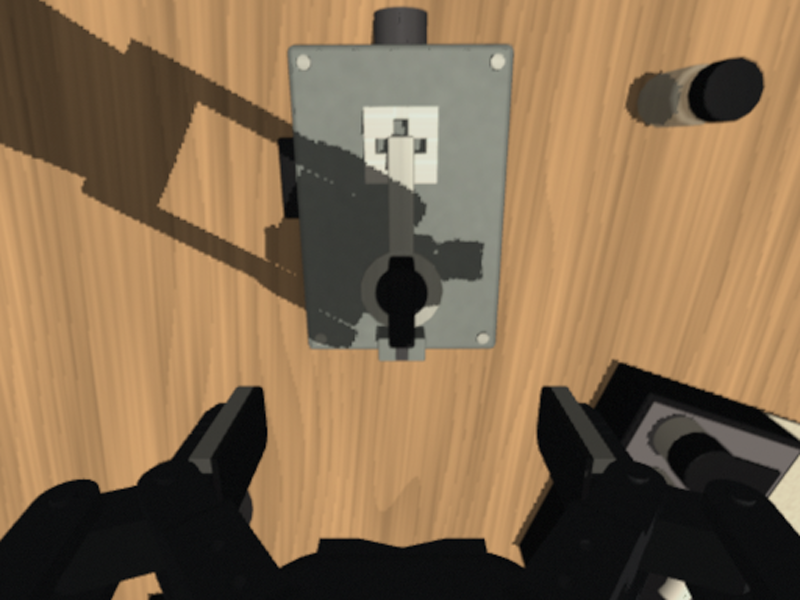

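The wrist view matches the prediction: socket at (400,145), handle about (402,303), keeper aligned with the unit. Descending and gripping.

```bash
python3 -m jog '[{"rotation":[0,0,0],"dp":[5,-0.1,0.1],"jaw":0},{"rotation":[0,0,0],"dp":[9,-0.1,0.1],"jaw":0},{"rotation":[0,0,0],"dp":[10.8,-0.1,0.1],"jaw":0.5},{"rotation":[0,0,0],"dp":[10.8,-0.1,0.1],"jaw":1},{"rotation":[0,0,0],"dp":[10.8,-0.1,0.1],"jaw":1}]'
python3 to.py .5805 -.1776 .092 .09
```

```text
clock: 3.08
position: [0.5803, -0.1817, 0.0944]
ee_rot: [0.479, 0.519, -0.478, 0.522]
force: [0.0, -0.3, 0.7]
gripper_width: 0.379
t 3.075 pos [ 0.5803 -0.1817  0.0944] yaw 0.0833 tilt [ 0.0033 -0.0016 -1.    ] F [ 0.  -0.3  0.7] w 0.379
dp [ 0.24  0.05 -0.41] rot -0.007
```

```bash
python3 -m jog '[{"rotation":[0,0,0],"dp":[0,0,0],"jaw":1},{"rotation":[0,0,0],"dp":[0,0,0],"jaw":1},{"rotation":[0,0,0],"dp":[0,0,0],"jaw":1},{"rotation":[0.1,0,0],"dp":[0,0,0],"jaw":1},{"rotation":[0.2,0,0],"dp":[0,0,0],"jaw":1}]'
python3 to.py .5805 -.1776 .092 .09
```

```text
clock: 3.7
position: [0.5813, -0.1815, 0.095]
ee_rot: [0.53, 0.468, -0.528, 0.471]
force: [3.1, -0.6, 7.2]
gripper_width: 0.149
t 3.7 pos [ 0.5813 -0.1815  0.095 ] yaw -0.1188 tilt [ 0.005  -0.0024 -1.    ] F [ 3.1 -0.6  7.2] w 0.149
dp [ 0.3  -0.13 -0.38] rot -0.209
```

```bash
python3 -m jog '[{"rotation":[0.1,0,0],"dp":[0,0,-0.4],"jaw":1},{"rotation":[0.25,0,0],"dp":[0,0,-0.4],"jaw":1},{"rotation":[0.4,0,0],"dp":[0,0,-0.4],"jaw":1},{"rotation":[0.55,0,0],"dp":[0,0,-0.4],"jaw":1},{"rotation":[0.7,0,0],"dp":[0,0,-0.4],"jaw":1}]'
python3 to.py .5805 -.1776 .092 .09
```

```text
clock: 4.32
position: [0.5796, -0.1804, 0.095]
ee_rot: [-0.657, -0.257, 0.659, -0.262]
force: [-2.4, -7.8, 10.1]
gripper_width: 0.153
t 4.325 pos [ 0.5796 -0.1804  0.095 ] yaw -0.819 tilt [ 2.e-04 -7.e-03 -1.e+00] F [-2.4 -7.8 10.1] w 0.153
dp [ 0.3  -0.15 -0.26] rot -0.909
```

```bash
python3 -m jog '[{"rotation":[0.13,0,0],"dp":[-0.2,0,0],"jaw":1},{"rotation":[0.26,0,0],"dp":[-0.2,0,0],"jaw":1},{"rotation":[0.38,0,0],"dp":[-0.2,0,0],"jaw":1},{"rotation":[0.49,0,0],"dp":[-0.2,0,0],"jaw":1},{"rotation":[0.49,0,0],"dp":[-0.2,0,0],"jaw":1}]'
python3 to.py .5805 -.1776 .092 .09
```

```text
clock: 4.95
position: [0.5789, -0.1792, 0.0951]
ee_rot: [-0.7, -0.092, 0.701, -0.095]
force: [-0.9, -5.9, 3.5]
gripper_width: 0.147
t 4.95 pos [ 0.5789 -0.1792  0.0951] yaw -1.3057 tilt [-9.0e-04 -4.6e-03 -1.0e+00] F [-0.9 -5.9  3.5] w 0.147
dp [ 0.31 -0.11 -0.2 ] rot -1.396
```

Turned to about 1.39 rad. I'll open, retract and look.

```bash
python3 -m jog '[{"rotation":[0,0,0],"dp":[0,0,0],"jaw":0},{"rotation":[0,0,0],"dp":[0,0,0],"jaw":0},{"rotation":[0,0,0],"dp":[-2,0,0],"jaw":0},{"rotation":[0,0,0],"dp":[-6,0,0],"jaw":0},{"rotation":[0,0,0],"dp":[-10,0,0],"jaw":0}]'
python3 to.py .512 .1798 .2 0
python3 - <<'E'
from plant import *; from h import *
s=observe();c=wristcam(read_camera("wrist"),s);t=read_camera("top");pickle.dump((c,t),open("w2.pkl","wb"))
cv2.imwrite("pics/w2.png",np.hstack([c["image"],t["image"]])[:,:,::-1][:, :][::1,::1] if 0 else cv2.resize(c["image"][:,:,::-1],(800,600)))
crop(t,332,192,120,84,6.6,"pics/t2.png")
E
```

```text
clock: 5.58
position: [0.5793, -0.1762, 0.1964]
ee_rot: [-0.701, -0.094, 0.701, -0.093]
force: [0.5, 0.2, -0.2]
gripper_width: 1.003
t 5.575 pos [ 0.5793 -0.1762  0.1964] yaw -1.3056 tilt [-0.e+00  1.e-04 -1.e+00] F [ 0.5  0.2 -0.2] w 1.003
dp [ -0.36 -36.12  -2.84] rot -1.306
pics/t2.png orig 272 150 f 6.6
```

View pics/w2.png

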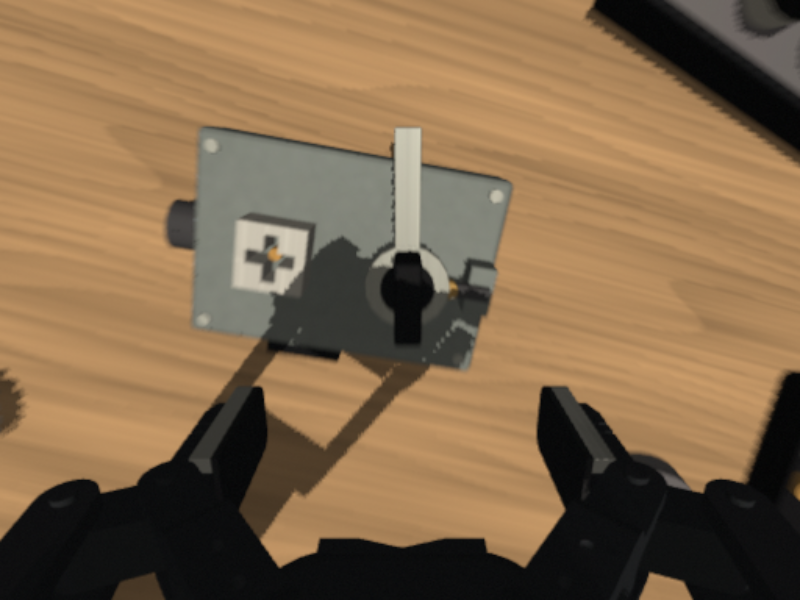

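View pics/t2.png

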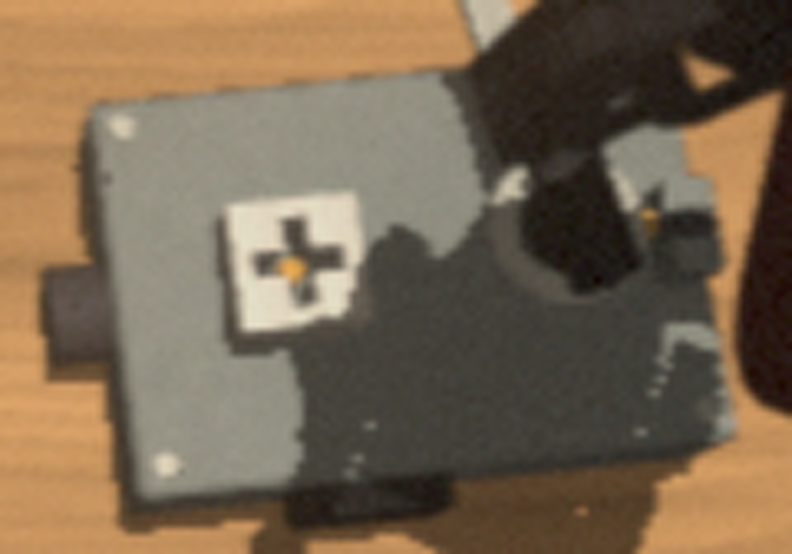

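The keeper is open, pointing along the unit's +x, and the socket at wrist (273,253) is free with the brass plunger visible. On to the nest.

```bash
python3 -m jog '[{"rotation":[-0.16,0,0],"dp":[0,-4.5,-0.3],"jaw":0},{"rotation":[-0.32,0,0],"dp":[0,-9,-0.6],"jaw":0},{"rotation":[-0.48,0,0],"dp":[0,-13.5,-0.9],"jaw":0},{"rotation":[-0.64,0,0],"dp":[0,-18,-1.2],"jaw":0},{"rotation":[-0.8,0,0],"dp":[0,-22.5,-1.6],"jaw":0}]'
python3 to.py .512 .1798 .2 0
python3 - <<'E'
from h import *
c,t=pickle.load(open("w2.pkl","rb"));crop(c,175,165,70,60,11,"pics/w2s.png")
E
```

```text
clock: 6.3
position: [0.5351, 0.0463, 0.1946]
ee_rot: [-0.608, -0.361, 0.608, -0.36]
force: [1.0, -0.4, 0.5]
gripper_width: 1.0
t 6.3 pos [0.5351 0.0463 0.1946] yaw -0.5007 tilt [-2.e-04  2.e-04 -1.e+00] F [ 1.  -0.4  0.5] w 1.0
dp [ -0.54  -8.44 -10.6 ] rot -0.501
pics/w2s.png orig 140 135 f 11
```

View pics/w2s.png

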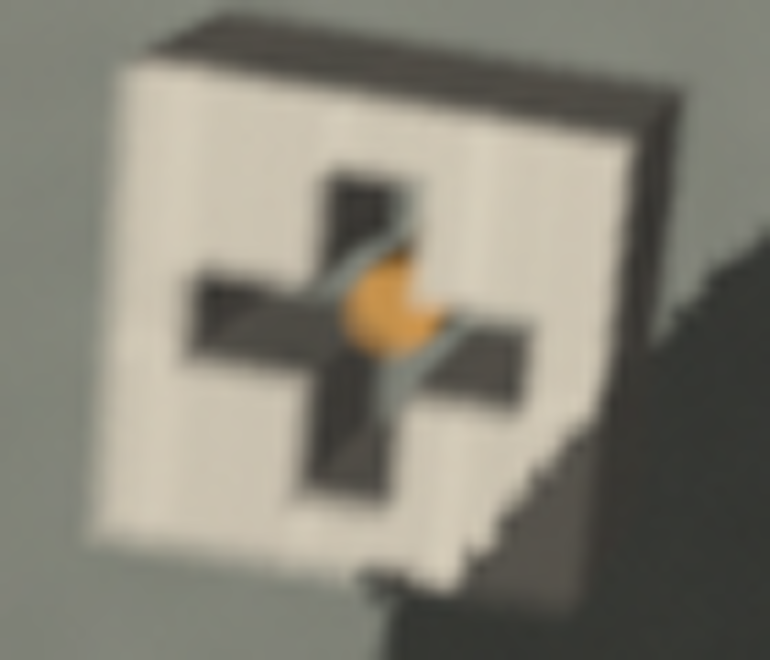

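```bash
python3 - <<'E'
from h import *
c,t=pickle.load(open("w2.pkl","rb"))
g=lambda p:back(c,*((np.array(p)+.5)/11-.5+[140,135]),.071)[:2]
S=np.array([g(p) for p in [(118,65),(635,132),(580,612),(90,543)]])
print("block",S.mean(0),np.linalg.norm(S-np.roll(S,1,0),axis=1),[np.degrees(np.arctan2(*(S[(i+1)%4]-S[i])[::-1])) for i in range(4)])
L,Rr,T,B=[g(p) for p in [(190,315),(525,365),(370,180),(345,495)]]
print("cross",(L+Rr)/2,(T+B)/2,np.linalg.norm(L-Rr),np.linalg.norm(T-B),np.degrees(np.arctan2(*(L-Rr)[::-1])),np.degrees(np.arctan2(*(T-B)[::-1])))
E
python3 -m jog '[{"rotation":[-0.14,0,0],"dp":[-0.1,-2.2,-2.8],"jaw":0},{"rotation":[-0.28,0,0],"dp":[-0.2,-4.4,-5.5],"jaw":0},{"rotation":[-0.42,0,0],"dp":[-0.3,-6.6,-8.2],"jaw":0},{"rotation":[-0.5,0,0],"dp":[-0.5,-8.4,-10.6],"jaw":0},{"rotation":[-0.5,0,0],"dp":[-0.5,-8.4,-10.6],"jaw":0}]'
python3 to.py .512 .1798 .2 0
python3 - <<'E'
from plant import *; from h import *
s=observe();c=wristcam(read_camera("wrist"),s);pickle.dump(c,open("w3.pkl","wb"))
print("pred hubtop",P(c,(.512,.1798,.084)))
crop(c,256,190,200,150,4,"pics/w3.png")
E
```

```text
block [ 0.57133448 -0.09685085] [0.04097959 0.04172129 0.041741   0.04144514] [np.float64(-82.29989498033906), np.float64(-174.78447532092667), np.float64(96.66236783178101), np.float64(5.565258406397052)]
cross [ 0.57167921 -0.09694113] [ 0.57167868 -0.09689132] 0.027697916461172197 0.027155079603963534 96.36161470660299 5.785648283541119
clock: 6.92
position: [0.5132, 0.1799, 0.1997]
ee_rot: [0.501, 0.499, -0.501, 0.499]
force: [1.0, 0.5, 0.5]
gripper_width: 1.003
t 6.925 pos [0.5132 0.1799 0.1997] yaw -0.0029 tilt [ 0.e+00  3.e-04 -1.e+00] F [1.  0.5 0.5] w 1.003
dp [-0.03 -0.12  0.01] rot -0.003
pred hubtop [256.99511009 184.97966923]
pics/w3.png orig 156 115 f 4
```

View pics/w3.png

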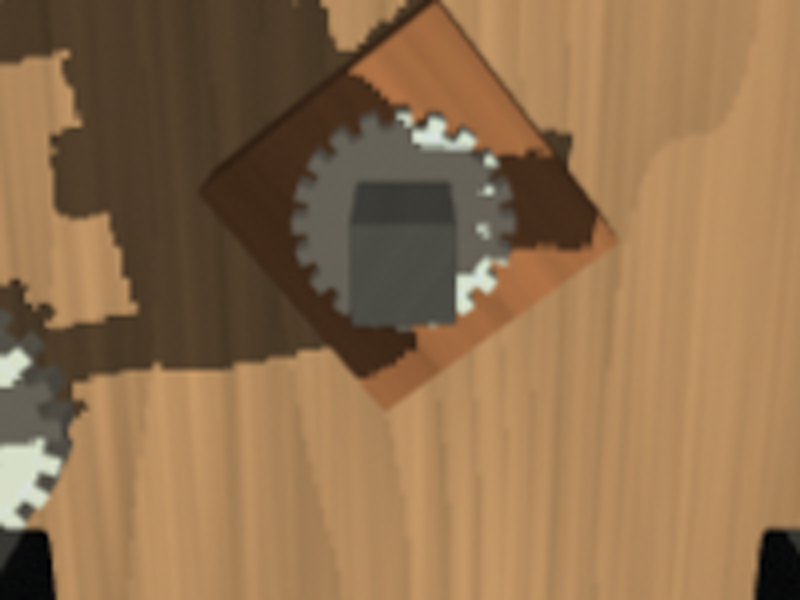

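```bash
python3 - <<'E'
from h import *
c=pickle.load(open("w3.pkl","rb"))
g=lambda p,z:back(c,*((np.array(p)+.5)/4-.5+[156,115]),z)
H=np.array([g(p,.084) for p in [(350,222),(455,222),(457,326),(350,326)]]);print(H.mean(0),np.linalg.norm(H-np.roll(H,1,0),axis=1))
print("disc",g((404,219),.04))
d=pickle.load(open("d0.pkl","rb"));print("medium gear",back(d["top"],*(np.array([325,453])/1.5625),.01),back(d["top"],*(np.array([320,453])/1.5625),.07))
E
python3 to.py .5121 .1785 .05 0
```

```text
[0.51145084 0.18137018 0.084     ] [0.02436305 0.02316257 0.02437193 0.02428104]
disc [0.51163341 0.18273802 0.04      ]
medium gear [0.37795542 0.12385187 0.01      ] [0.38025047 0.12308295 0.07      ]
t 6.975 pos [0.5134 0.1787 0.1995] yaw -0.0045 tilt [-1.e-04 -5.e-04 -1.e+00] F [ 0.7 -1.6  0.8] w 1.001
dp [14.95 -0.13  0.02] rot -0.005
```

```bash
python3 -m jog '[{"rotation":[0,0,0],"dp":[5,-0.15,-0.2],"jaw":0.45},{"rotation":[0,0,0],"dp":[10,-0.15,-0.2],"jaw":0.45},{"rotation":[0,0,0],"dp":[14,-0.15,-0.2],"jaw":0.45},{"rotation":[0,0,0],"dp":[14.8,-0.15,-0.2],"jaw":0.5},{"rotation":[0,0,0],"dp":[14.8,-0.15,-0.2],"jaw":0.5}]'
python3 to.py .5115 .181 .05 0
```

```text
clock: 7.6
position: [0.5128, 0.1796, 0.0517]
ee_rot: [-0.502, -0.498, 0.502, -0.498]
force: [0.0, -0.3, -0.0]
gripper_width: 0.5
t 7.6 pos [0.5128 0.1796 0.0517] yaw -0.0071 tilt [-0.e+00 -2.e-04 -1.e+00] F [ 0.  -0.3 -0. ] w 0.5
dp [ 0.17 -0.13 -0.14] rot -0.007
```

```bash
python3 -m jog '[{"rotation":[0,0,0],"dp":[0,-0.1,-0.1],"jaw":1},{"rotation":[0,0,0],"dp":[0,-0.1,-0.1],"jaw":1},{"rotation":[0,0,0],"dp":[0,-0.1,-0.1],"jaw":1},{"rotation":[0,0,0],"dp":[0,-0.1,-0.1],"jaw":1},{"rotation":[0,0,0],"dp":[-0.5,-0.1,-0.1],"jaw":1}]'
python3 to.py .5115 .181 .05 0
python3 -m jog '[{"rotation":[0,0,0],"dp":[-2,0,0],"jaw":1},{"rotation":[0,0,0],"dp":[-6,0,0],"jaw":1},{"rotation":[0,0,0],"dp":[-9,0,0],"jaw":1},{"rotation":[0,0,0],"dp":[-9,0,0],"jaw":1},{"rotation":[0,0,0],"dp":[-9,0,0],"jaw":1}]'
python3 to.py .5715 -.097 .15 0.1
python3 - <<'E'
from plant import *; from h import *
s=observe();c=wristcam(read_camera("wrist"),s);pickle.dump((c,s),open("w4.pkl","wb"))
cv2.imwrite("pics/w4.png",cv2.resize(c["image"][:,:,::-1],(800,600)))
E
```

```text
clock: 8.22
position: [0.5113, 0.1813, 0.0568]
ee_rot: [0.502, 0.498, -0.501, 0.499]
force: [-0.9, -0.3, -1.6]
gripper_width: 0.273
t 8.225 pos [0.5113 0.1813 0.0568] yaw -0.0059 tilt [ 2.e-04  1.e-04 -1.e+00] F [-0.9 -0.3 -1.6] w 0.273
dp [0.68 0.02 0.03] rot -0.006
clock: 8.85
position: [0.5101, 0.181, 0.1448]
ee_rot: [-0.501, -0.499, 0.502, -0.498]
force: [0.4, -0.1, -1.4]
gripper_width: 0.276
t 8.85 pos [0.5101 0.181  0.1448] yaw -0.006 tilt [-2.5e-03 -5.0e-04 -1.0e+00] F [ 0.4 -0.1 -1.4] w 0.276
dp [-0.52  6.3  27.76] rot -0.106
```

View pics/w4.png

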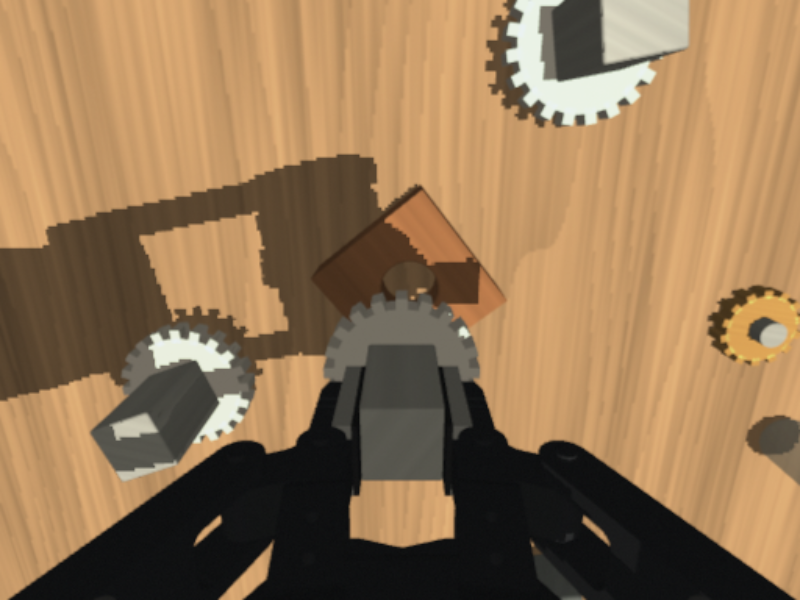

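```bash
python3 - <<'E'
from h import *
c,s=pickle.load(open("w4.pkl","rb"));crop(c,257,262,80,100,8,"pics/w4c.png")
E
```

```text
pics/w4c.png orig 217 212 f 8
```

View pics/w4c.png

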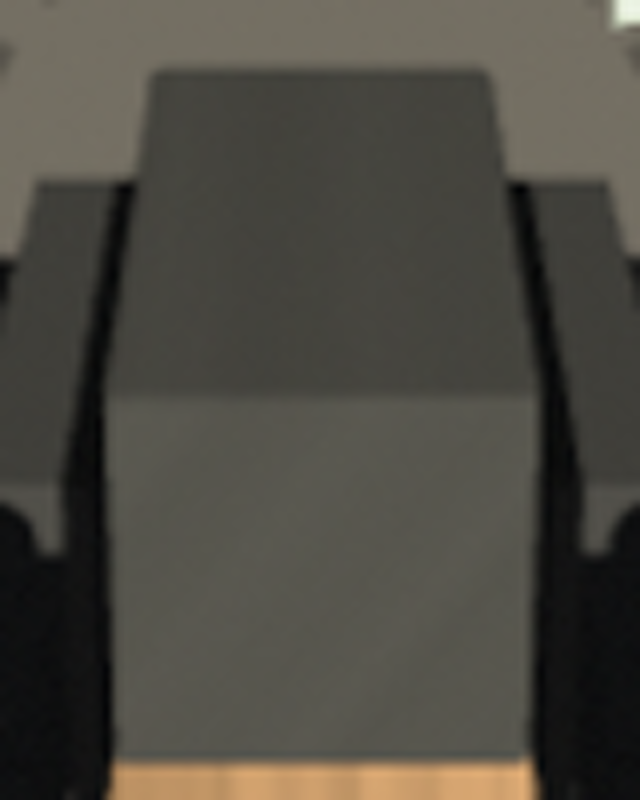

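```bash
python3 -m jog '[{"rotation":[-0.02,0,0],"dp":[-0.1,1.1,5],"jaw":1},{"rotation":[-0.04,0,0],"dp":[-0.2,2.2,10],"jaw":1},{"rotation":[-0.06,0,0],"dp":[-0.3,3.3,15],"jaw":1},{"rotation":[-0.08,0,0],"dp":[-0.4,4.4,20],"jaw":1},{"rotation":[-0.1,0,0],"dp":[-0.5,5.3,23.5],"jaw":1}]'
python3 to.py .5715 -.097 .15 0.1
```

```text
clock: 9.52
position: [0.5616, -0.056, 0.1489]
ee_rot: [0.475, 0.524, -0.477, 0.522]
force: [1.1, 0.7, -0.3]
gripper_width: 0.27
t 9.525 pos [ 0.5616 -0.056   0.1489] yaw 0.0932 tilt [-4.e-03  7.e-04 -1.e+00] F [ 1.1  0.7 -0.3] w 0.27
dp [-0.12  0.6   4.17] rot -0.007
```

```bash
python3 -m jog '[{"rotation":[0,0,0],"dp":[-2.5,0.2,2],"jaw":1},{"rotation":[0,0,0],"dp":[-5,0.5,6],"jaw":1},{"rotation":[0,0,0],"dp":[-5,0.6,11],"jaw":1},{"rotation":[0,0,0],"dp":[-5,0.6,11],"jaw":1},{"rotation":[0,0,0],"dp":[-5,0.6,11],"jaw":1}]'
python3 to.py .5715 -.097 .15 0.1
python3 - <<'E'
from plant import *; from h import *
s=observe();c0=read_camera("wrist");c=wristcam(c0,s);c["T_tool_cam"]=c0["T_tool_cam"];pickle.dump((c,s),open("w5.pkl","wb"))
cv2.imwrite("pics/w5.png",cv2.resize(c["image"][:,:,::-1],(800,600)))
u,v=P(c,(.5715,-.097,.071));print(u,v);crop(c,u,v,80,70,9,"pics/w5s.png");crop(c,257,262,80,100,7,"pics/w5h.png")
E
```

```text
clock: 10.15
position: [0.5778, -0.1624, 0.1989]
ee_rot: [0.476, 0.524, -0.476, 0.521]
force: [0.3, -0.3, -1.1]
gripper_width: 0.269
t 10.15 pos [ 0.5778 -0.1624  0.1989] yaw 0.0933 tilt [-0.0041  0.0024 -1.    ] F [ 0.3 -0.3 -1.1] w 0.269
dp [ 4.9  -0.   -6.56] rot -0.007
258.55158561432984 108.82150048200728
pics/w5s.png orig 218 73 f 9
pics/w5h.png orig 217 212 f 7
```

View pics/w5.png

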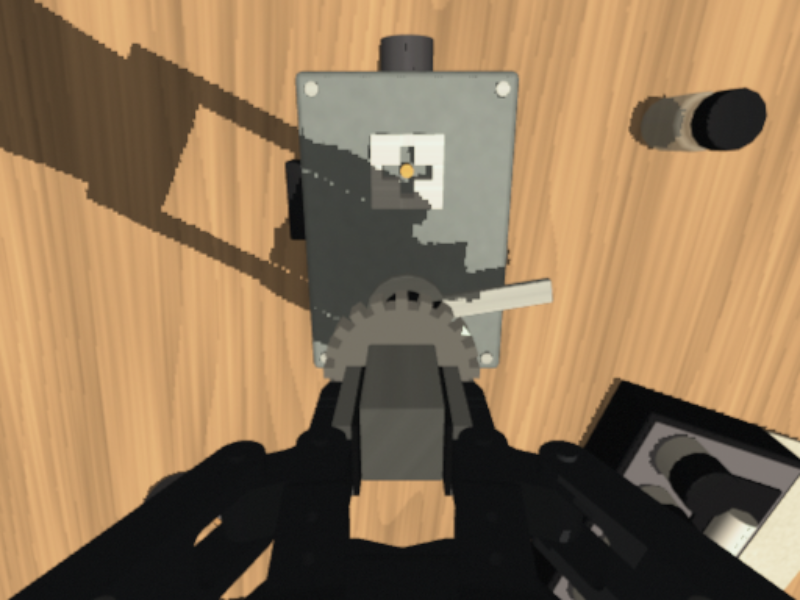

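View pics/w5s.png

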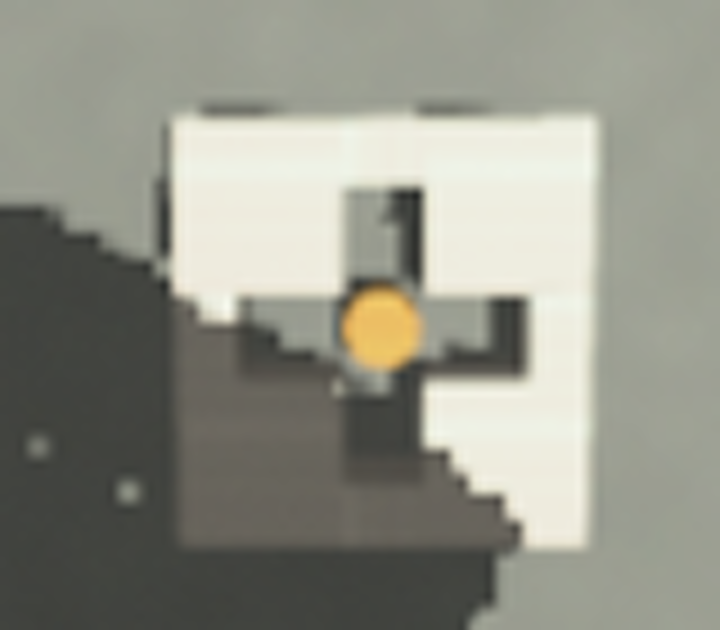

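View pics/w5h.png

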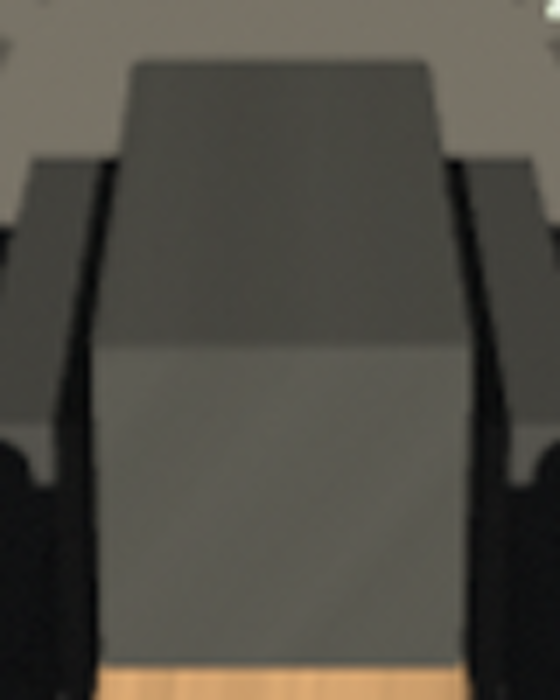

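```bash
cat > pnp.py <<'E'
from h import *
def hub(c,H):
    K=np.array([[c["fx"],0,c["cx"]],[0,c["fy"],c["cy"]],[0,0,1]]);T=np.asarray(c["T_tool_cam"])
    a=.012  # model axes = tool axes, origin hub centre ; camera-side face is -z
    Mh=np.array([(-.022,-a,-a),(-.022,a,-a),(-.022,a,a),(-.022,-a,a),(.022,-a,-a),(.022,a,-a)])
    R0=T[:3,:3].T;rv,_=cv2.Rodrigues(R0);tv=(R0@(np.array([-.01,0,0])-T[:3,3])).reshape(3,1)
    ok,rv,tv=cv2.solvePnP(Mh,H.astype(float),K,None,rv,tv,True,cv2.SOLVEPNP_ITERATIVE)
    pr=cv2.projectPoints(Mh,rv,tv,K,None)[0][:,0]
    Rt=T[:3,:3]@cv2.Rodrigues(rv)[0]
    return T[:3,:3]@tv[:,0]+T[:3,3],Rot.from_matrix(Rt).as_rotvec(),(pr-H)
def toolback(c,p,x):
    T=np.asarray(c["T_tool_cam"]);d=T[:3,:3]@np.array([(p[0]-c["cx"])/c["fx"],(p[1]-c["cy"])/c["fy"],1]);return T[:3,3]+d*(x-T[0,3])/d[0]
E
python3 - <<'E'
from pnp import *
c,s=pickle.load(open("w5.pkl","rb"))
px=lambda L,f,o:(np.array(L)+.5)/f-.5+np.array(o)
H=px([(92,347),(472,347),(465,665),(98,665),(133,62),(428,62)],7,(217,212))
p,r,e=hub(c,H);print("hub centre in tool mm",p*1e3,"rot",r,"res px",np.round(e,2).tolist())
# 2D with fixed heights
for name,ii,h in [("top",[0,1,2,3],-.033),]:
    print(np.mean([toolback(c,H[i],h) for i in ii],0)*1e3)
S=px([(170,115),(600,115),(590,548),(178,548)],9,(218,73));C=px([(240,335),(525,337),(384,188),(384,482)],9,(218,73))
x=s["position"][2]-.071
for h in (x,x+.002):
  B=np.array([toolback(c,q,h) for q in S]);D=np.array([toolback(c,q,h) for q in C])
  print("block",B.mean(0)*1e3,np.linalg.norm(B-np.roll(B,1,0),axis=1)*1e3,"cross",D[:2].mean(0)*1e3,D[2:].mean(0)*1e3,"yaw",np.degrees(np.arctan2(B[1,2]-B[0,2],B[1,1]-B[0,1])),np.degrees(np.arctan2(B[2,2]-B[3,2],B[2,1]-B[3,1])))
E
```

```text
hub centre in tool mm [-5.35915941 -1.24942245  1.87471579] rot [ 0.00166718 -0.00846026 -0.00306766] res px [[-0.23, -0.05], [0.23, -0.06], [-0.29, 0.07], [0.28, 0.1], [0.26, -0.04], [-0.25, -0.03]]
[-33.          -1.18189851  -2.38544334]
block [127.86302916   1.76430003 -64.38288068] [40.45376206 40.44942251 40.45209038 40.68224141] cross [127.86302916   1.57423503 -64.4529241 ] [127.86302916   1.71796588 -64.32009014] yaw 0.007693497028290236 0.004947370262485414
block [129.86302916   1.78561269 -64.2517976 ] [40.75196009 40.74758854 40.75027608 40.98212362] cross [129.86302916   1.59414666 -64.32235733] [129.86302916   1.738937   -64.18854421] yaw 0.007693497028287077 0.004947370262490158
```

```bash
python3 - <<'E'
from pnp import *
from scipy.optimize import least_squares
c,s=pickle.load(open("w5.pkl","rb"))
px=lambda L,f,o:(np.array(L)+.5)/f-.5+np.array(o)
H=px([(92,347),(472,347),(465,665),(98,665),(133,62),(428,62)],7,(217,212))
T=np.asarray(c["T_tool_cam"]);a=.012
Mh=np.array([(-.022,-a,-a),(-.022,a,-a),(-.022,a,a),(-.022,-a,a),(.022,-a,-a),(.022,a,-a)])
def pr(t):
    q=(Mh+t-T[:3,3])@T[:3,:3];return np.c_[c["fx"]*q[:,0]/q[:,2]+c["cx"],c["fy"]*q[:,1]/q[:,2]+c["cy"]]
r=least_squares(lambda t:(pr(t)-H).ravel(),[-.01,0,0]);print(r.x*1e3,np.round((pr(r.x)-H),2).tolist())
for x in (-.0095,-.0105,-.0115):
    r=least_squares(lambda t:(pr([x,*t])-H).ravel(),[0,0]);print(x,r.x*1e3,r.cost)
E
```

```text
[-5.02498724 -1.21159427  1.98937077] [[-0.27, 0.25], [0.06, 0.26], [-0.39, -0.01], [0.36, -0.02], [0.44, -0.31], [-0.12, -0.31]]
-0.0095 [-1.20845635 -0.87504369] 7.344662598624861
-0.0105 [-1.20775525 -1.51559816] 10.940037700166013
-0.0115 [-1.20705419 -2.15632732] 15.363564481223802
```

```bash
python3 to.py .5737 -.0973 .124 .0933
```

```text
t 10.2 pos [ 0.578  -0.1619  0.1991] yaw 0.0942 tilt [-0.0036  0.0021 -1.    ] F [ 0.4  0.1 -1.2] w 0.272
dp [ 7.53  0.2  -6.45] rot 0.001
```

```bash
python3 -m jog '[{"rotation":[0,0,0],"dp":[0,0.2,-3],"jaw":1},{"rotation":[0,0,0],"dp":[2,0.22,-6.45],"jaw":1},{"rotation":[0,0,0],"dp":[5.5,0.22,-6.45],"jaw":1},{"rotation":[0,0,0],"dp":[7.5,0.22,-6.45],"jaw":1},{"rotation":[0,0,0],"dp":[7.5,0.22,-6.45],"jaw":1}]'
python3 to.py .5737 -.0973 .124 .0933
python3 - <<'E'
from plant import *; from h import *
s=observe();d={n:read_camera(n) for n in ["scene","top","wrist"]};pickle.dump((d,s),open("w6.pkl","wb"))
crop(d["scene"],212,160,80,75,9,"pics/s6.png");crop(d["top"],318,185,90,75,8,"pics/t6.png")
cv2.imwrite("pics/w6.png",d["wrist"]["image"][:,:,::-1])
E
```

```text
clock: 10.82
position: [0.5733, -0.0975, 0.1236]
ee_rot: [0.475, 0.525, -0.477, 0.521]
force: [-0.2, 0.3, -0.4]
gripper_width: 0.273
t 10.825 pos [ 0.5733 -0.0975  0.1236] yaw 0.0947 tilt [-0.0054  0.0016 -1.    ] F [-0.2  0.3 -0.4] w 0.273
dp [-0.04  0.04 -0.02] rot 0.001
pics/s6.png orig 172 122 f 9
pics/t6.png orig 273 147 f 8
```

View pics/s6.png

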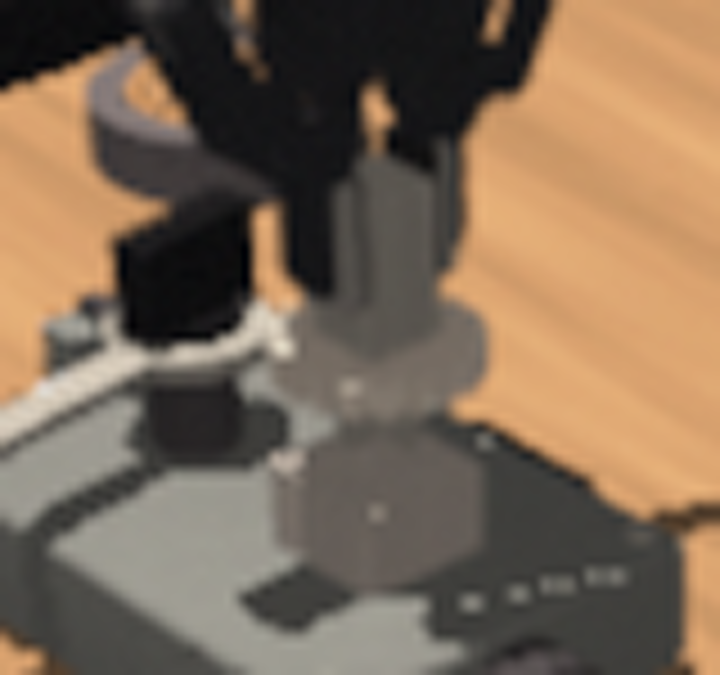

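View pics/t6.png

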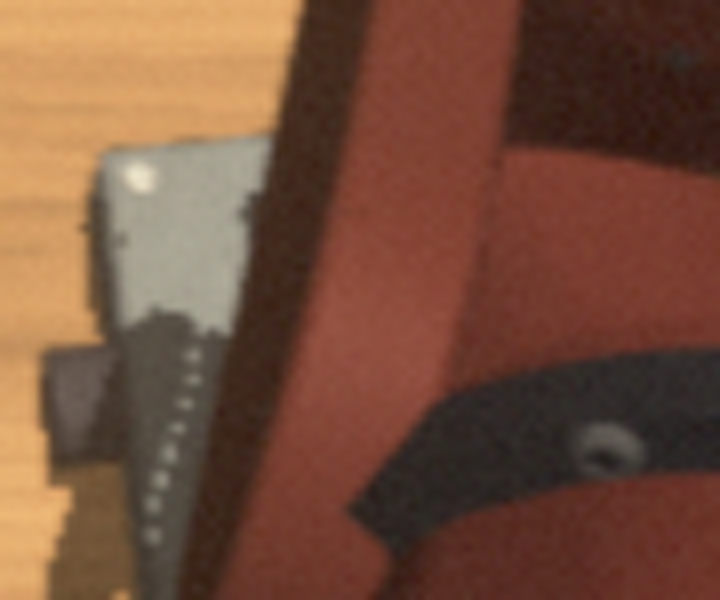

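View pics/w6.png

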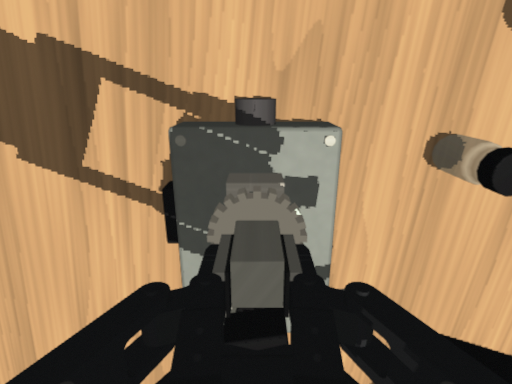

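The views agree: the disc is centred over the socket in the scene crop (columns 381 and 380) and in the wrist picture (255.5 for both). Descending with a watch on the force.

```bash
python3 -m jog '[{"rotation":[0,0,0],"dp":[0.3,0,0],"jaw":1},{"rotation":[0,0,0],"dp":[0.6,0,0],"jaw":1},{"rotation":[0,0,0],"dp":[0.9,0,0],"jaw":1},{"rotation":[0,0,0],"dp":[1.2,0,0],"jaw":1},{"rotation":[0,0,0],"dp":[1.4,0,0],"jaw":1}]'
python3 to.py .5737 -.0973 .0925 .0933
```

```text
clock: 11.6
position: [0.5752, -0.0986, 0.1119]
ee_rot: [0.476, 0.523, -0.476, 0.523]
force: [-0.2, -0.5, -2.0]
gripper_width: 0.269
t 11.6 pos [ 0.5752 -0.0986  0.1119] yaw 0.094 tilt [-4.e-04  1.e-04 -1.e+00] F [-0.2 -0.5 -2. ] w 0.269
dp [ 1.95 -0.14 -0.15] rot 0.001
```

```bash
python3 -m jog '[{"rotation":[0,0,0],"dp":[0,0,0],"jaw":1},{"rotation":[0,0,0],"dp":[0,0,0],"jaw":1},{"rotation":[0,0,0],"dp":[0,0,0],"jaw":1},{"rotation":[0,0,0],"dp":[0,0,0],"jaw":1},{"rotation":[0,0,0],"dp":[0,0,0],"jaw":1}]'
python3 - <<'E'
from plant import *; from h import *
for i in range(4):
    s=observe();print(np.round(s["position"],4),np.round(s["force"],1));d={"scene":read_camera("scene")} if i in(0,) else read_camera("scene")
    if i==0: crop(d["scene"],212,160,80,75,9,"pics/s7.png")
s=observe();c=read_camera("wrist");crop(c,256,240,130,110,6,"pics/w7.png")
E
```

```text
clock: 12.22
position: [0.5754, -0.0987, 0.1124]
ee_rot: [0.476, 0.523, -0.476, 0.523]
force: [-0.4, -0.5, -0.8]
gripper_width: 0.272
[ 0.5754 -0.0987  0.1124] [-0.4 -0.5 -0.8]
pics/s7.png orig 172 122 f 9
[ 0.5755 -0.0987  0.1124] [-0.1  0.1 -0.9]
[ 0.5754 -0.0987  0.1123] [ 0.   0.  -0.3]
[ 0.5754 -0.0987  0.1124] [-0.3  0.4 -1.3]
pics/w7.png orig 191 185 f 6
```

View pics/s7.png

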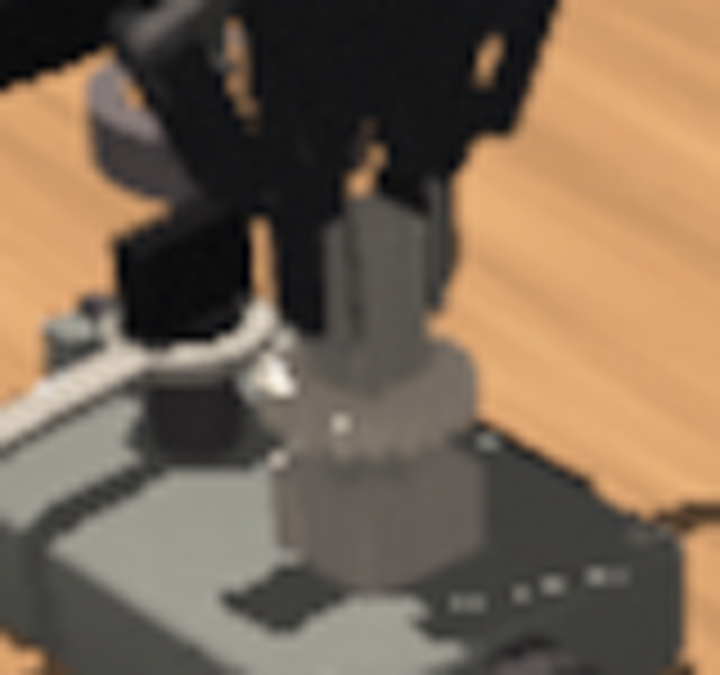

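View pics/w7.png

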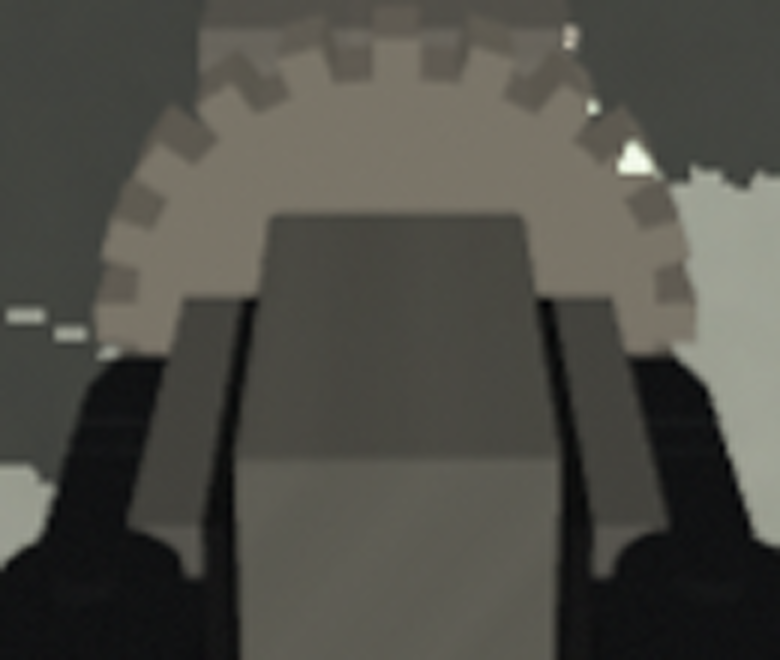

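```bash
python3 to.py .5734 -.0974 .1124 .0933; python3 -m jog '[{"rotation":[0,0,0],"dp":[0,-0.1,-0.08],"jaw":1},{"rotation":[0,0,0],"dp":[0,-0.2,-0.15],"jaw":1},{"rotation":[0,0,0],"dp":[0,-0.2,-0.15],"jaw":1},{"rotation":[0,0,0],"dp":[0,-0.2,-0.15],"jaw":1},{"rotation":[0,0,0],"dp":[0,-0.2,-0.15],"jaw":1}]'; python3 to.py .5734 -.0974 .1124 .0933
```

```text
t 12.475 pos [ 0.5754 -0.0987  0.1123] yaw 0.094 tilt [ 1.e-04 -0.e+00 -1.e+00] F [-0.3  0.1 -1.6] w 0.276
dp [-0.01 -0.19 -0.15] rot 0.001
clock: 13.1
position: [0.5733, -0.0973, 0.1123]
ee_rot: [0.476, 0.523, -0.476, 0.523]
force: [-0.0, 1.0, -1.2]
gripper_width: 0.268
t 13.1 pos [ 0.5733 -0.0973  0.1123] yaw 0.094 tilt [ 0.e+00  1.e-04 -1.e+00] F [-0.   1.  -1.2] w 0.268
dp [-0.01  0.01  0.01] rot 0.001
```

```bash
python3 -m jog '[{"rotation":[0,0,0],"dp":[0.1,0,0],"jaw":1},{"rotation":[0,0,0],"dp":[0.2,0,0],"jaw":1},{"rotation":[0,0,0],"dp":[0.3,0,0],"jaw":1},{"rotation":[0,0,0],"dp":[0.4,0,0],"jaw":1},{"rotation":[0,0,0],"dp":[0.4,0,0],"jaw":1}]'; python3 to.py .5734 -.0974 .1124 .0933
python3 - <<'E'
from plant import *; from h import *
s=observe();c=read_camera("scene");crop(c,212,160,80,75,9,"pics/s8.png")
E
```

```text
clock: 13.72
position: [0.5733, -0.0974, 0.1082]
ee_rot: [0.476, 0.523, -0.476, 0.523]
force: [-0.2, 0.5, -1.6]
gripper_width: 0.269
t 13.725 pos [ 0.5733 -0.0974  0.1082] yaw 0.094 tilt [ 0.  0. -1.] F [-0.2  0.5 -1.6] w 0.269
dp [-0.42  0.01  0.01] rot 0.001
pics/s8.png orig 172 122 f 9
```

View pics/s8.png

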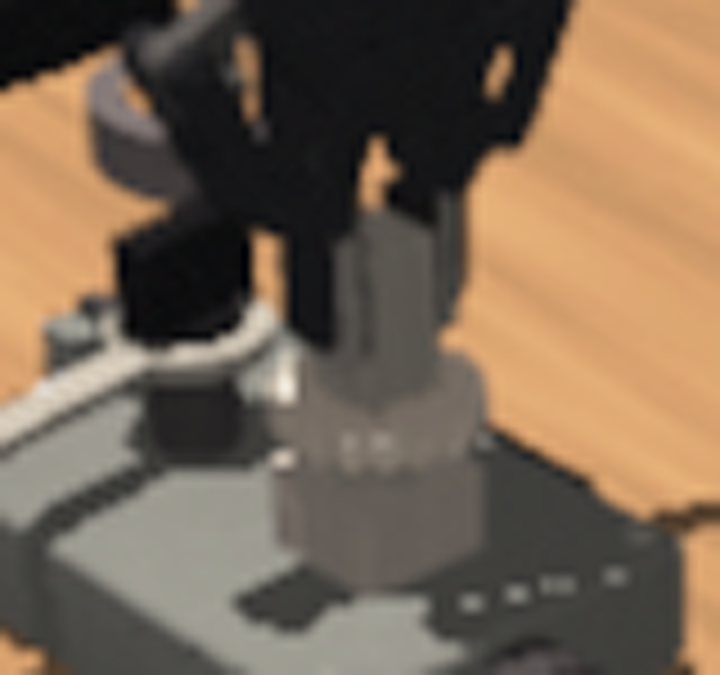

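No contact yet at a height where the tip should already be in the slot. Going on.

```bash
python3 -m jog '[{"rotation":[0,0,0],"dp":[0.1,0,0],"jaw":1},{"rotation":[0,0,0],"dp":[0.2,0,0],"jaw":1},{"rotation":[0,0,0],"dp":[0.3,0,0],"jaw":1},{"rotation":[0,0,0],"dp":[0.4,0,0],"jaw":1},{"rotation":[0,0,0],"dp":[0.4,0,0],"jaw":1}]'; python3 to.py .5734 -.0974 .0925 .0933
```

```text
clock: 14.4
position: [0.5733, -0.0973, 0.1042]
ee_rot: [0.476, 0.523, -0.476, 0.523]
force: [0.1, -1.2, -1.3]
gripper_width: 0.271
t 14.4 pos [ 0.5733 -0.0973  0.1042] yaw 0.094 tilt [ 1.e-04  0.e+00 -1.e+00] F [ 0.1 -1.2 -1.3] w 0.271
dp [1.17 0.01 0.01] rot 0.001
```

```bash
python3 -m jog '[{"rotation":[0,0,0],"dp":[0.1,0,0],"jaw":1},{"rotation":[0,0,0],"dp":[0.2,0,0],"jaw":1},{"rotation":[0,0,0],"dp":[0.3,0,0],"jaw":1},{"rotation":[0,0,0],"dp":[0.4,0,0],"jaw":1},{"rotation":[0,0,0],"dp":[0.4,0,0],"jaw":1}]'; python3 to.py .5734 -.0974 .0925 .0933
```

```text
clock: 15.02
position: [0.5734, -0.0974, 0.1007]
ee_rot: [0.476, 0.523, -0.476, 0.523]
force: [-1.5, 0.4, 3.1]
gripper_width: 0.268
t 15.025 pos [ 0.5734 -0.0974  0.1007] yaw 0.0941 tilt [ 2.e-04 -1.e-04 -1.e+00] F [-1.5  0.4  3.1] w 0.268
dp [ 0.82  0.   -0.  ] rot 0.001
```

Contact force at TCP 0.1007 is about 4.5 N, which matches the plunger, so the splines are in. Pushing home.

```bash
python3 -m jog '[{"rotation":[0,0,0],"dp":[0.15,0,0],"jaw":1},{"rotation":[0,0,0],"dp":[0.3,0,0],"jaw":1},{"rotation":[0,0,0],"dp":[0.45,0,0],"jaw":1},{"rotation":[0,0,0],"dp":[0.6,0,0],"jaw":1},{"rotation":[0,0,0],"dp":[0.7,0,0],"jaw":1}]'; python3 to.py .5734 -.0974 .0925 .0933
```

```text
clock: 15.65
position: [0.5735, -0.0974, 0.0949]
ee_rot: [0.476, 0.523, -0.476, 0.523]
force: [-6.2, 0.8, 14.3]
gripper_width: 0.276
t 15.65 pos [ 0.5735 -0.0974  0.0949] yaw 0.0942 tilt [-4.e-04 -0.e+00 -1.e+00] F [-6.2  0.8 14.3] w 0.276
dp [ 0.24 -0.   -0.  ] rot 0.001
```

```bash
python3 -m jog '[{"rotation":[0,0,0],"dp":[0.1,0,0],"jaw":1},{"rotation":[0,0,0],"dp":[0.2,0,0],"jaw":1},{"rotation":[0,0,0],"dp":[0.2,0,0],"jaw":1},{"rotation":[0,0,0],"dp":[0.2,0,0],"jaw":1},{"rotation":[0,0,0],"dp":[0.2,0,0],"jaw":1}]'; python3 to.py .5734 -.0974 .0925 .0933
```

```text
clock: 16.27
position: [0.5735, -0.0975, 0.0949]
ee_rot: [0.476, 0.523, -0.476, 0.523]
force: [-8.4, 2.0, 19.4]
gripper_width: 0.271
t 16.275 pos [ 0.5735 -0.0975  0.0949] yaw 0.0942 tilt [-8.e-04 -1.e-04 -1.e+00] F [-8.4  2.  19.4] w 0.271
dp [ 0.24 -0.01 -0.01] rot 0.001
```

Stopped at 0.0949 with a side force of -8 N in x. I need to check whether it is home or binding.

```bash
python3 -m jog '[{"rotation":[0,0,0],"dp":[0,-0.05,0],"jaw":1},{"rotation":[0,0,0],"dp":[0,-0.1,0],"jaw":1},{"rotation":[0,0,0],"dp":[0,-0.1,0],"jaw":1},{"rotation":[0,0,0],"dp":[0,-0.1,0],"jaw":1},{"rotation":[0,0,0],"dp":[0,-0.1,0],"jaw":1}]'; python3 to.py .5734 -.0974 .0925 .0933
python3 - <<'E'
from plant import *; from h import *
s=observe();print(s["ft_torque"]);c=read_camera("scene");crop(c,212,160,80,75,9,"pics/s9.png");c=read_camera("wrist");crop(c,256,240,130,110,6,"pics/w9.png")
E
```

```text
clock: 16.9
position: [0.5734, -0.0975, 0.0949]
ee_rot: [0.476, 0.523, -0.476, 0.523]
force: [-6.7, 1.2, 18.2]
gripper_width: 0.269
t 16.9 pos [ 0.5734 -0.0975  0.0949] yaw 0.0941 tilt [ 1.6e-03 -1.0e-04 -1.0e+00] F [-6.7  1.2 18.2] w 0.269
dp [ 0.24 -0.   -0.01] rot 0.001
[0.46453797 1.21503711 0.03174037]
pics/s9.png orig 172 122 f 9
pics/w9.png orig 191 185 f 6
```

View pics/s9.png

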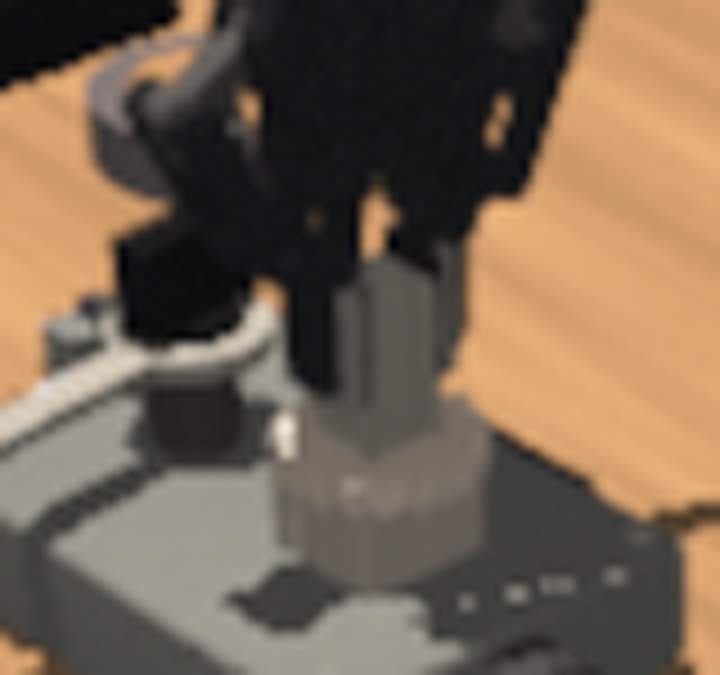

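View pics/w9.png

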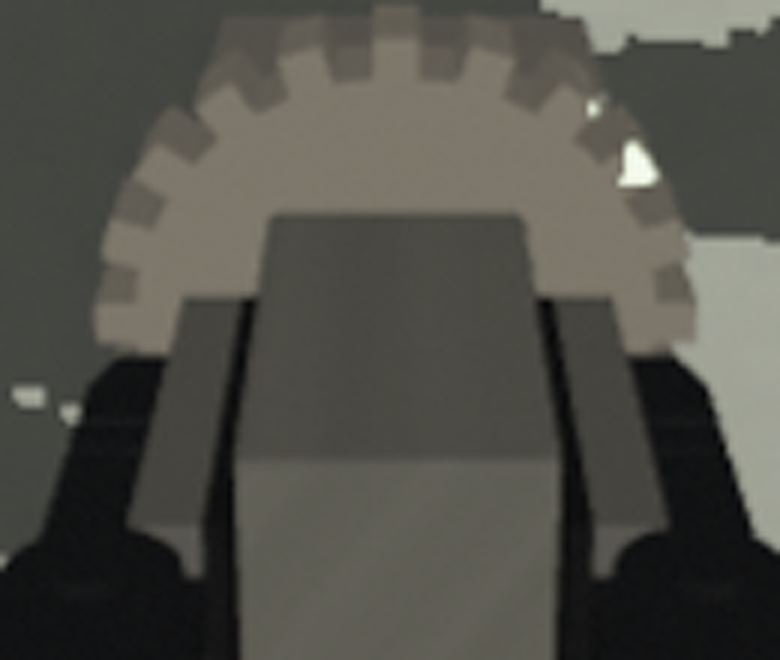

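```bash
python3 -m jog '[{"rotation":[0,0,0],"dp":[-0.2,0,0],"jaw":1},{"rotation":[0,0,0],"dp":[-0.4,0,0],"jaw":1},{"rotation":[0,0,0],"dp":[-0.6,0,0],"jaw":1},{"rotation":[0,0,0],"dp":[-0.6,0,0],"jaw":1},{"rotation":[0,0,0],"dp":[-0.6,0,0],"jaw":1}]'; python3 - <<'E'
from plant import *; from h import *
F=[]
for i in range(6):
    s=observe();F.append(s["force"]);c=read_camera("scene")
print(np.round(s["position"],4),np.mean(F,0),np.std(F,0))
E
```

```text
clock: 17.62
position: [0.5732, -0.0974, 0.0981]
ee_rot: [0.477, 0.522, -0.475, 0.524]
force: [-0.3, 1.3, 5.4]
gripper_width: 0.273
[ 0.5732 -0.0975  0.0981] [-0.7676579   0.84317747  5.72149623] [0.58974678 0.61390349 0.42055152]
```

The spring gives 7.1 N at 0.0981, so home should be at about 0.0945. That means 0.0949 was fully seated within the error. Pressing down again, now laterally relaxed.

```bash
python3 -m jog '[{"rotation":[0,0,0],"dp":[0.2,0,0],"jaw":1},{"rotation":[0,0,0],"dp":[0.4,0,0],"jaw":1},{"rotation":[0,0,0],"dp":[0.6,0,0],"jaw":1},{"rotation":[0,0,0],"dp":[0.7,0,0],"jaw":1},{"rotation":[0,0,0],"dp":[0.7,0,0],"jaw":1}]'; python3 - <<'E'
from plant import *; from h import *
F=[]
for i in range(5):
    s=observe();F.append(s["force"]);c=read_camera("scene")
print(np.round(s["position"],4),np.round(Rot.from_quat(s["ee_rot"]).as_matrix()[:,0],4),np.mean(F,0),s["ft_torque"])
pickle.dump(c,open("s10.pkl","wb"))
a=np.arange(0,2*np.pi,.05)
im=cv2.resize(c["image"][120:195,172:252,::-1],None,fx=9,fy=9,interpolation=cv2.INTER_CUBIC)
cv2.imwrite("pics/s10.png",im)
for z in (.071,.074):
  q=np.array([P(c,(.5733+.029*np.cos(t),-.0975+.029*np.sin(t),z)) for t in a]);print(z,"lowest disc edge crop row",((q[:,1].max()-120)+.5)*9,"cols",((q[:,0].min()-172)+.5)*9,((q[:,0].max()-172)+.5)*9)
y=.1
for sx,sy in [(1,1),(1,-1),(-1,1)]:
  X=np.array([.5733+.02*(sx*np.cos(y)-sy*np.sin(y)),-.0975+.02*(sx*np.sin(y)+sy*np.cos(y))])
  for z in(.071,.045): print(sx,sy,z,(P(c,(*X,z))-[172,120]+.5)*9)
E
```

```text
clock: 18.55
position: [0.5734, -0.0975, 0.0948]
ee_rot: [0.476, 0.523, -0.476, 0.523]
force: [-9.1, 2.3, 23.1]
gripper_width: 0.274
[ 0.5733 -0.0975  0.0948] [ 0.001  0.    -1.   ] [-8.79894959  2.56757838 23.03455587] [0.53971364 1.55835719 0.0132655 ]
0.071 lowest disc edge crop row 544.817952105284 cols 274.34311053011265 493.70452738599454
0.074 lowest disc edge crop row 534.8489041947569 cols 273.75310369477563 493.528353098609
1 1 0.071 [375.50162328 543.36646673]
1 1 0.045 [378.98250624 628.15068603]
1 -1 0.071 [277.67595608 486.54387889]
1 -1 0.045 [282.63094444 570.06577119]
-1 1 0.071 [490.85951213 490.29567778]
-1 1 0.045 [492.40639193 573.67504536]
```

View pics/s10.png

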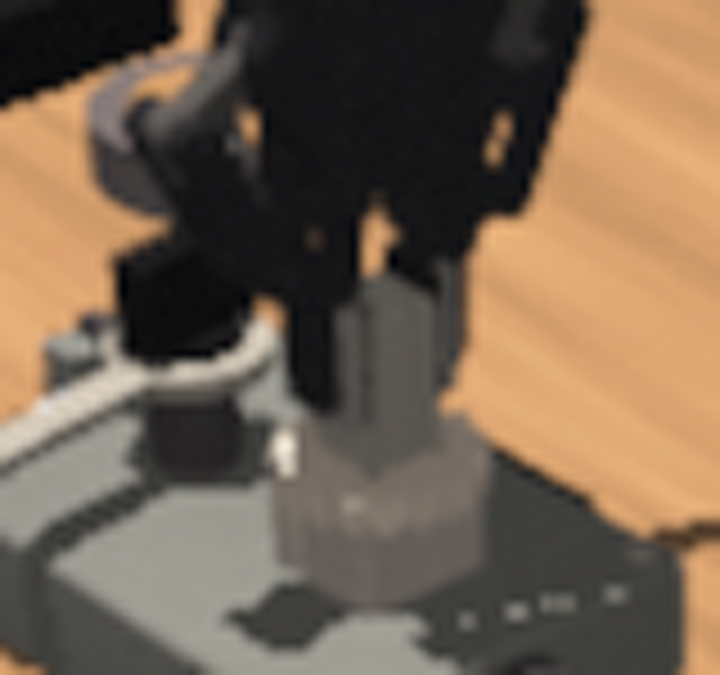

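```bash
python3 - <<'E'
from h import *
c=pickle.load(open("s10.pkl","rb"));im=c["image"][158:192,198:232].astype(float)
im=np.clip((im-70)*2.6,0,255).astype(np.uint8)[:,:,::-1]
cv2.imwrite("pics/s10e.png",cv2.resize(im,None,fx=17,fy=17,interpolation=cv2.INTER_NEAREST))
E
```

```text
(no output)
```

View pics/s10e.png

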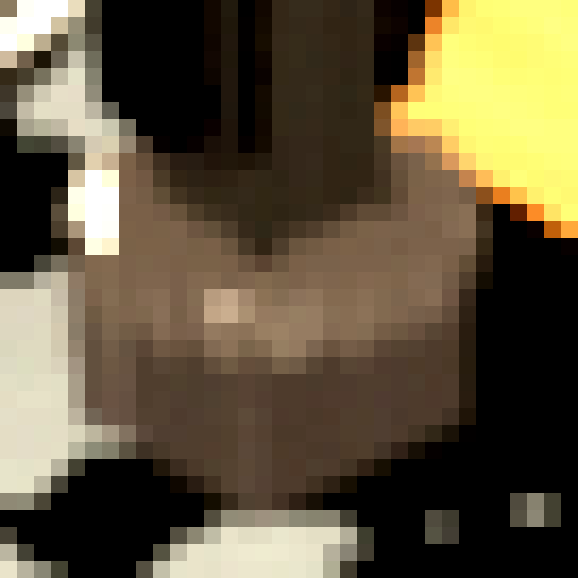

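```bash
python3 to.py .5734 -.0974 .0948 .094; python3 -c "
from plant import *
print(sign_off())"
```

```text
t 18.8 pos [ 0.5734 -0.0975  0.0948] yaw 0.0941 tilt [ 0.001 -0.    -1.   ] F [-9.9  2.5 23.3] w 0.268
dp [-0.    0.01 -0.01] rot 0.0
the job is handed in; nothing more can be done
None
```

I turned the keeper open, then took the smallest white gear from its nest by the hub. I aligned it with the socket, pushed it down against the plunger, and handed the job in at 18.8 s while still pressing. The sign-off gave no verdict.

- **Keeper:** I turned the handle about 1.39 rad clockwise. Pictures afterwards show the bar pointing along the unit's +x, with the socket clear.
- **Spline fit:** The stub went in with almost no side force. The plunger met it at about the expected height.
- **Fully home:** Pushing further stopped hard twice, at a tool height of 94.8–94.9 mm. The spring force measured partway (about 7.1 N at 98.1 mm) puts home at about 94.5 mm. At the end the tool was upright to 0.001 rad and pressing with about 23 N.
- **Last scene view:** It shows the disc down on the socket block with no visible gap. It resolves only a few millimetres, so the force check is the stronger evidence.

**Disagreements:**
- **Side force:** About 9–10 N remained sideways at the end. A 1 mm sideways shift barely changed it. I put it down to the arm flexing under the push, but did not prove that.
- **Camera estimates:** The positions from different views differed by 1–2 mm. The wrist view's estimate of how deep the hub sat in the grip was about 5 mm off. I relied on force readings for the final fit.

I did not go near the bottles or the spare gear, but took no final picture to confirm they had not moved.

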